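Hang the test-weight pail on the balance's hanger

ROBOT

A 6-joint arm with a two-finger parallel gripper is mounted at the origin on a cart in front of the work surface, level with it; the furniture and walls round the work are solid. World frame = base frame: x ahead of the robot, y to its left, z up, the work surface at z = 0. Lengths are in m, angles in rad, forces in N, time in s.
With the tool pointing down it reaches from about 0.375 to 0.925 m from the base axis. Payload 5.7 kg.
Tool frame: the origin (TCP) lies at the very end of the fingers, on their centre line; the grasp point (between the pads) lies 19 mm behind it; z points along the fingers, y is the line along which they close (so a half turn about z gives the same grasp; the last joint's range is limited). The gripper opens to 85 mm and grips with 20 to 120 N. Pads are 22 mm wide; open, the fingers measure 114 mm over their backs; the gripper's body (76 mm by 85 mm) begins 54 mm behind the grasp point. The pads swing forward as they close: fully open they stand 13 mm farther back than shut.
Start: joints at [-1.416, 0.359, 1.51, -0, 1.272, -0.115], TCP at [0.16, -0.578, 0.207] pointing down, gripper open.
Joint ranges: [-2.97, 2.97], [-1.01, 2.36], [0.21, 2.38], [-0.96, 4.11], [0.2, 2.71], [-2.98, 2.98]. Speed limits (rad/s): [2.39, 2.39, 3.14, 3.14, 3.14, 3.14].

INTERFACE

Orientations are given as [roll, pitch, yaw] about the fixed x, y, z axes, in that order (R = Rz(yaw) Ry(pitch) Rx(roll)).
In Python, from rig import get_state, get_image, get_calibration, ticket gives the robot as it stands.
- The arm moves only by the tool step_arm, never from a script. Its arguments are lists of equal length, an entry for each row: "offset": the shift along the tool's x, y, z in cm, a list of three; "turn": the turn about the tool's z in rad; "hand": the opening, from -1 (shut) to 1 (fully open), so that 0 is half open. A call has 1 to 10 rows; each row shifts and turns the commanded pose from where the row before left it, along the tool's axes as they then stand; what a row does not reach is not made up. A row lasts 1/12 s, in which the tool goes at most 41.7 mm and 7.16 degrees, less where a joint would pass 70% of its speed; a pose out of reach is approached as far as the arm can. A call is refused whole if a number of a shift passes 4.17 or a number of a turn 0.125, either way. A call with a gripper value outside its range is refused whole. The fingers move at their own pace and stop on an object; "newtons" is the grip in N (left out, the last holds). Time passes only in rows, so rows that do not move let the fingers close. It gives the time, the measured TCP pose, the force, the opening and the grip force at its end, in the units of the state.
- get_state(): the state, without advancing time (a new reading comes with each control period).
- get_image(name): name is "side" or "top"; returns (picture, depth): 480x640x3 uint8, blue, green, red; 480x640 float32, m along the optical axis (not along the pixel's ray), 0 where there is no reading.
- get_calibration(name): a dict with "intrinsics" (3x3 intrinsics, pixels), "k1" (the pictures are not rectified: a ray, as slopes to the right and down, at radius r is drawn at 1 + k1 r^2 times it, then the intrinsics apply), "R" (3x3) and "t" (3): a world point X has camera coordinates R X + t. Camera axes: x right, y down, z forward; pixel columns grow to the right and rows downward; lengths in m; the calibration is good to about 2 mm. A picture is of the moment at which its call begins. get_calibration takes no time and is no camera call.
- ticket.sign_off(): hands the job in; it is judged then, once.
The state is a dict: "clock": time; "joint_positions": joint angles; "joint_velocities": joint speeds; "joint_torque": joint torques, N m; "eef_pos": TCP position; "ee_rot": TCP orientation; "force": force on the tool from outside, world axes, zero at the start; "wrist_torque": the same for the moment, N m; "opening": finger opening in m; "grip_force": force on a finger pad.
Only numpy, scipy, OpenCV 4.12 (cv2) and the standard library are available. Lean on these libraries where they do the work, as an engineer would, in place of code of your own. Each camera call takes 0.05 s, during which the arm holds its last target. There are 200 camera calls.

TASK

Swing the flat-lying bail of the empty test-weight pail upright while the pail stands on the desk, then carry the pail by the bail's grip to the balance stand and hang it in the twin hook, pressing the bail gently past both spring keepers into its seat (the balance is overloaded at 25 N). Let go so that the pail hangs level, still and clear, with both keepers sprung shut above the bail. Do not tip the pail, and leave the jar, brass weight, carton, dish and glue stick where they are.

Things in the scene. Friction and masses are not known exactly. Their poses are not given: they have to be found in the camera images.
- pail: Loose empty aluminium pail, 80 mm across the rim, 66 mm high, about 0.35 kg. Origin: centre of its underside, z up its axis. The wire bail turns about the pail's y axis in ears at y = +-49 mm, 64 mm above the origin. At the start it lies flat along the pail's -x. When the pail hangs, the crossbar is 144 mm above its underside, 78 mm above its rim.
- bail_grip (a point): Middle of the bail's 6 mm thick crossbar, 80 mm from the hinge line; the bar runs along the point's y (straight to +-41 mm). A freely turning wooden sleeve, 10 mm thick, 36 mm long, sits here: pinch it, one finger each side of the bar; bail and pail swing in the grasp. Lying flat it is 64 mm above the desk, with 35 mm clear between sleeve and pail.
- bail (a joint): Bail hinge: 0 = flat, along the pail's -x; pi/2 = upright; it falls back if let go.
- hook_stand: Fixed stand: base 125 x 110 mm, 12 mm high, mast 35 mm behind the origin (+x), on it a grey block, 82 mm wide, that carries two steel prongs, 7 mm thick, at y = +-31 mm. They reach to the stand's -x (the side to bring the bail from) and end in U hooks open upward. Origin: on the desk, amid the base. Between the prongs is 55 mm of empty room for fingers.
- hook_plumb (a point): Point on the base plate (12 mm above the desk) plumb below the seat: the place of the seated crossbar's centre, bar along y. Axes as the stand's. Seat height is NOT measured: anywhere from 200 to 220 mm above the desk; find it by touch. From the seat: prong tips at x -21 mm, shanks x +17, both top out 34 mm above it; undersides 10 mm below; block from x +77, top 38 mm above.
- keeper_left (a joint): Spring keeper of the prong at the stand's +y: a 4 mm wire hinged at the shank, 30 mm above the seat, across the 29 mm mouth. 0 = shut (level); grows when pushed down; at about 1 rad it lets the crossbar by and springs back to 0 above it. Spring 0.15 N m/rad; pushing both open takes about 15 N (the pail's weight included), more than the pail's weight.
- keeper_right (a joint): The same on the prong at the stand's -y.
- jar: Bystander: white-capped sample jar, 48 mm wide, 67 mm high; origin at its underside.
- weight: Bystander: brass knobbed weight, 23 mm wide, 37 mm high; origin at its underside.
- carton: Bystander: small card box 42 x 66 x 38 mm; origin at its underside.
- dish: Bystander: glass dish 60 mm wide, 13 mm high; origin at its underside.
- glue: Bystander: standing glue stick, 25 mm wide, 90 mm high; origin at its underside.

How it is judged:
On the way, in this order (a step that is already met when the one before it is completed fails the run):
1. the bail is upright (more than 1.25 rad) while the pail still stands on the desk (value of joint bail between 1.25 and 1.9 rad and height (world z) of pail below 0.02 m), for 0.1 s.
2. the pail is carried clear of the desk (height (world z) of pail above 0.05 m and contact force between the fingers and pail above 0.5 N), for 0.2 s.
3. the bail presses both keepers open (more than 0.7 rad) (value of joint each of keeper_left, keeper_right above 0.7 rad and contact force between pail and hook_stand above 1 N and horizontal distance between bail_grip and hook_plumb below 0.03 m), for 0.02 s.
At the end, for the whole second after the job is handed in: The pail hangs level (tilt under 0.15 rad) and still (under 0.05 m/s), over 40 mm above the desk, its weight on the stand, crossbar within 22 mm of plumb above hook_plumb and within 0.25 rad of the stand's y axis, both keepers shut (below 0.06 rad) (value of joint each of keeper_left, keeper_right below 0.06 rad and contact force between pail and hook_stand above 1.5 N and horizontal distance between bail_grip and hook_plumb below 0.022 m and angle between the y axis of bail_grip and the y axis of hook_plumb, either way round below 0.25 rad and height (world z) of pail above 0.04 m and angle between pail's own z axis and vertical below 0.15 rad and linear speed of pail below 0.05 m/s); the robot touches nothing.
It fails at once if the stand is loaded by the pail with more than 25 N (contact force between pail and hook_stand above 25 N).
It fails at once if the pail is tipped by more than 0.7 rad (angle between pail's own z axis and vertical above 0.7 rad).
It fails at once if a bystander is moved by more than 30 mm (distance of any of jar, weight, carton, dish, glue from where it was at the start of the episode above 0.03 m).
It also fails if it takes over 72 s, if anything falls off the work surface, if the arm or the gripper's body presses on something with over 40 N, if the wrist force passes 120 N, or if a joint passes its speed limit or range.

## Working session

There is one attempt and no reset: what is moved stays moved. The work goes in short steps, Python scripts to look and compute and a tool call to move; the robot and the scene stay as the last step left them, time stands still between calls to the robot, and variables do not carry over. Pictures are saved under pics/ and viewed, at most 10 in all, crops included, and the job is handed in when it is done.

Besides the shell and the picture viewer there is one more tool, called after ">>>" by a JSON object that holds its "name" and its "arguments", one argument or row to a line. step_arm: Moves the arm, as the interface text tells. Its arguments: {"type":"object","properties":{"offset":{"type":"array"},"turn":{"type":"array"},"hand":{"type":"array"},"newtons":{"type":"number"}},"required":["offset","turn","hand"]}

```bash
mkdir -p pics
cat > h.py <<'E'
import numpy as np, cv2
from rig import get_state, get_image, get_calibration, ticket
def grab(name,png=None):
    im,d=get_image(name)
    np.savez(f'/tmp/{name}.npz',im=im,d=d)
    if png: cv2.imwrite('pics/'+png,im)
    return im,d
def rays(name,uv):
    c=get_calibration(name);K=np.array(c['intrinsics']);R=np.array(c['R']);t=np.array(c['t'])
    uv=np.atleast_2d(uv).astype(float)
    p=np.c_[(uv[:,0]-K[0,2])/K[0,0],(uv[:,1]-K[1,2])/K[1,1]]
    s=p.copy()
    for _ in range(10): s=p/(1+c['k1']*(s**2).sum(1,keepdims=True))
    return R,t,np.c_[s,np.ones(len(s))]
def onplane(name,uv,z):
    R,t,r=rays(name,uv); o=-R.T@t; d=r@R
    return o+d*((z-o[2])/d[:,2])[:,None]
def cloud(name,d,step=1):
    v,u=np.mgrid[0:480:step,0:640:step]; uv=np.c_[u.ravel(),v.ravel()]
    R,t,r=rays(name,uv); z=d[uv[:,1],uv[:,0]]
    return (r*z[:,None]-t)@R, uv, z>0
E
python3 - <<'E'
from h import *
for n in('top','side'):
    grab(n,n+'0.png'); c=get_calibration(n);R=np.array(c['R']);print(n,c['intrinsics'],c['k1'],-R.T@c['t'],R[2])
s=get_state();print(s['clock'],s['eef_pos'],s['ee_rot'],s['opening'],s['force'])
E
```

```text
top [[560.90063836   0.         319.75134551]
 [  0.         560.90063836 246.58614966]
 [  0.           0.           1.        ]] 0.056536637398852244 [ 0.29249888 -0.04489017  1.37888917] [ 0.13587675  0.00401543 -0.99071761]
side [[560.51995679   0.         321.96164162]
 [  0.         560.51995679 231.83882818]
 [  0.           0.           1.        ]] 0.05666759318494523 [-0.62596284 -0.70011019  1.11155935] [ 0.67794101  0.4081032  -0.61143092]
0.1 [ 0.15979548 -0.57762102  0.20652865] [-3.13987138e+00 -1.74710777e-04  2.69787660e-01] 0.08550200339029056 [-0.06869521 -0.10244712 -0.56099993]
```

View pics/top0.png

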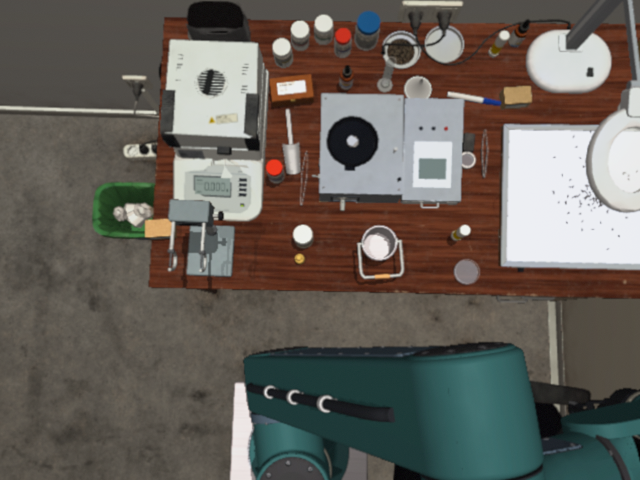

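View pics/side0.png

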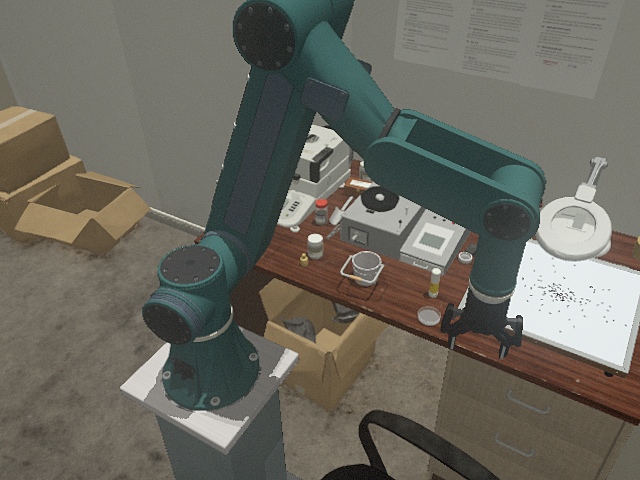

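The top view shows the pail at about (380,243), its orange sleeve at (381,277), and the stand at (211,250). The prong ends are at (172,262) and (204,262) and the block is at (190,211); both pail and stand point -x toward the robot. In the side view the arm hides the stand, and the pail is at (366,266).

Run:
```python
from h import *
f=np.load('/tmp/top.npz');im,d=f['im'],f['d']
hsv=cv2.cvtColor(im,cv2.COLOR_BGR2HSV)
P,uv,ok=cloud('top',d)
def sel(u0,u1,v0,v1): return ok&(uv[:,0]>=u0)&(uv[:,0]<u1)&(uv[:,1]>=v0)&(uv[:,1]<v1)
# sleeve
h=hsv.reshape(-1,3)
m=sel(360,400,268,285)&(h[:,0]>5)&(h[:,0]<25)&(h[:,1]>120)&(h[:,2]>150)
print('sleeve',m.sum(),uv[m].mean(0),onplane('top',uv[m].mean(0),0.069), P[m].mean(0))
r=cv2.minAreaRect(uv[m].astype(np.float32));print(r)
# pail rim: cloud points z .058-.075
m=sel(355,405,220,262)&(P[:,2]>.060)&(P[:,2]<.075)
(c,rad)=cv2.minEnclosingCircle(P[m][:,:2].astype(np.float32));print('rim',m.sum(),c,rad)
m=sel(350,412,220,285)&(P[:,2]>.055)&(P[:,2]<.085)
q=P[m]; print('bail extents',q.min(0),q.max(0))
# stand
m=sel(155,245,195,285)&(P[:,2]>.15)
print('hi pts',m.sum(),np.histogram(P[m][:,2],bins=np.arange(.15,.32,.01)))
b=sel(155,245,195,285)&(P[:,2]>.23)
print(cv2.minAreaRect(P[b][:,:2].astype(np.float32)))
b=sel(160,240,220,285)&(P[:,2]>.005)&(P[:,2]<.02)
print('base',b.sum(),cv2.minAreaRect(P[b][:,:2].astype(np.float32)))
cr=im[190:295,145:250];cv2.imwrite('pics/stand.png',cv2.resize(cr,None,fx=5.5,fy=5.5,interpolation=cv2.INTER_CUBIC))
cr=im[215:290,340:420];
def obj(n,u,v,w=6):
    s=sel(u-w,u+w,v-w,v+w);print(n,P[s].mean(0))
obj('jar',303,236);obj('weight',299,258,3);obj('glue',463,232,3);obj('dish',467,271);
```

```text
sleeve 53 [382.0754717  275.69811321] [[ 0.40677981 -0.18685349  0.069     ]] [ 0.40691061 -0.18701612  0.06751868]
((381.9724426269531, 275.6689758300781), (3.8200924396514893, 13.785551071166992), 85.2363510131836)
rim 312 (0.4700736403465271, -0.18274186551570892) 0.05814312398433685
bail extents [ 0.40063446 -0.23417425  0.05502649] [ 0.52749916 -0.12697301  0.07522656]
hi pts 1613 (array([   0,    0,    0,    0,    1,   38,  145,   81,   78,  204, 1054,
         12,    0,    0,    0,    0]), array([0.15, 0.16, 0.17, 0.18, 0.19, 0.2 , 0.21, 0.22, 0.23, 0.24, 0.25,
       0.26, 0.27, 0.28, 0.29, 0.3 , 0.31]))
((0.46500250697135925, 0.2288360297679901), (0.08268819749355316, 0.14590859413146973), 88.72657012939453)
base 2028 ((0.4612995982170105, 0.2571648359298706), (0.15894845128059387, 0.19385026395320892), 1.1638476848602295)
jar [0.49801337 0.00186807 0.06653943]
weight [0.44980958 0.0114458  0.02873004]
glue [ 0.51243107 -0.37025413  0.08815208]
dish [ 0.43034498 -0.40061938  0.00151149]
```

View pics/stand.png

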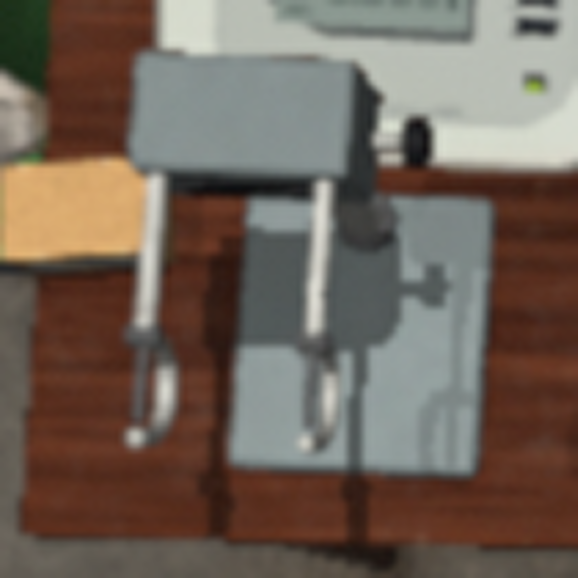

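The stand crop shows the prong tips at full-image pixels (169.5,269.5) and (201,270.5) and the shanks at (171,250.5) and (202.5,252.5). The block's front edge runs from (168.6,221.3) to (208.6,222.4), and the base corners are clear too. Next I'll turn these into world points and look closely at the pail.

Run:
```python
from h import *
f=np.load('/tmp/top.npz');im,d=f['im'],f['d']
P,uv,ok=cloud('top',d);P=P.reshape(480,640,3)
zt=np.median(P[203:218,173:205,2]);print('block top z',zt,'seat',zt-.038)
s=zt-.038
print('tips',onplane('top',[[169.5,269.5],[201,270.5]],s+.034))
print('shanks',onplane('top',[[171,250.5],[202.5,252.5]],s+.034))
print('block corners',onplane('top',[[170.1,201],[209.5,201.8],[168.6,221.3],[208.6,222.4]],zt))
print('base',onplane('top',[[189.9,226],[234.5,226.9],[231.4,276.4],[186.8,274.5]],.012))
cr=im[215:290,335:425];cv2.imwrite('pics/pail.png',cv2.resize(cr,None,fx=7,fy=7,interpolation=cv2.INTER_CUBIC))
```

```text
block top z 0.2558157238339436 seat 0.21781572383394357
tips [[0.39373574 0.2604169  0.25181572]
 [0.39308737 0.19737961 0.25181572]]
shanks [[0.43225582 0.2597184  0.25181572]
 [0.42961515 0.19627078 0.25181572]]
block corners [[0.53321099 0.26632244 0.25581572]
 [0.53353389 0.18647099 0.25581572]
 [0.49123206 0.26693658 0.25581572]
 [0.49089953 0.18623178 0.25581572]]
base [[0.52387752 0.28183948 0.012     ]
 [0.52420881 0.17217411 0.012     ]
 [0.40169003 0.17436118 0.012     ]
 [0.4039758  0.28281667 0.012     ]]
```

View pics/pail.png

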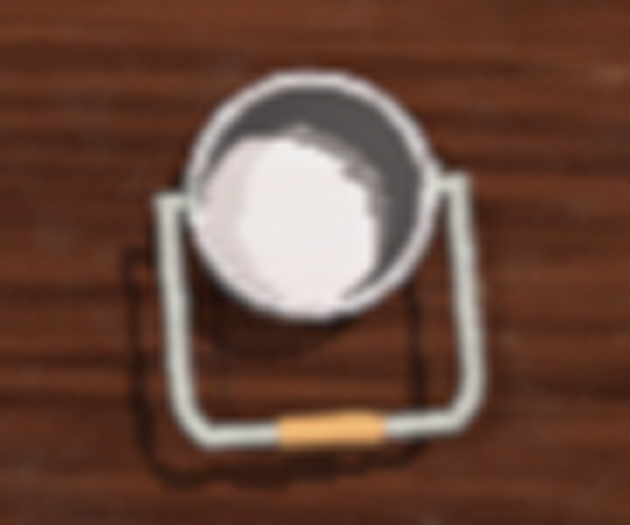

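The pail crop shows the rim centred at full-image pixel (379.6,242.9), the sleeve at (382.1,276.3), and the ears at about (359.3,243.6) and (400.7,240.7). The bail is therefore yawed slightly.

The stand gives consistent values: plumb at about (0.414, 0.228), yaw about 0, seat about 0.218. With the tool yaw at pi/2, tool x maps to world +y, tool y to world +x and tool z to down.

Run:
```python
from h import *
print('rim',onplane('top',[379.6,242.9],.066))
print('sleeve',onplane('top',[382.1,276.1],.067))
e=onplane('top',[[359.3,243.6],[400.7,240.7]],.064);print('ears',e,e.mean(0)); v=e[0]-e[1];print('yaw',np.arctan2(-v[0],v[1]))
b=onplane('top',[[365,277.4],[400.7,275.5]],.067);v=b[0]-b[1];print('bar',b,np.arctan2(-v[0],v[1]))
```

```text
rim [[ 0.48457583 -0.18075221  0.066     ]]
sleeve [[ 0.40601265 -0.18713436  0.067     ]]
ears [[ 0.48210333 -0.13298929  0.064     ]
 [ 0.49126039 -0.23075456  0.064     ]] [ 0.48668186 -0.18187193  0.064     ]
yaw 0.09339116337403994
bar [[ 0.4020259  -0.14717541  0.067     ]
 [ 0.4084461  -0.23057846  0.067     ]] 0.07682649143154256
```

>>> {"name": "step_arm", "arguments": {
  "offset": [
    [0,0,0],
    [0,0,0],
    [0,0,0],
    [0,0,0],
    [0,0,0],
    [0,0,0],
    [0,0,0],
    [0,0,0],
    [0,0,0],
    [0,0,0]
  ],
  "turn": [-0.12,-0.12,-0.12,-0.12,-0.12,-0.12,-0.12,-0.12,-0.12,-0.12],
  "hand": [-0.2,-0.2,-0.2,-0.2,-0.2,-0.2,-0.2,-0.2,-0.2,-0.2],
  "newtons": 60
}}

```text
clock: 0.93
eef_pos: [0.1598, -0.5778, 0.2067]
ee_rot: [-3.141, -0.001, 1.476]
force: [0.2, 0.3, -0.1]
opening: 0.0342
grip_force: 0.0
```

>>> {"name": "step_arm", "arguments": {
  "offset": [
    [0,0,0],
    [0,0,0],
    [2.6,2.0,0],
    [2.6,2.0,0],
    [2.6,2.0,0],
    [2.6,2.0,0],
    [2.6,2.0,0],
    [2.6,2.0,0],
    [2.6,2.0,0],
    [2.6,2.0,0]
  ],
  "turn": [-0.085,-0.085,0,0,0,0,0,0,0,0],
  "hand": [-0.2,-0.2,-0.2,-0.2,-0.2,-0.2,-0.2,-0.2,-0.2,-0.2]
}}

```text
clock: 1.77
eef_pos: [0.3056, -0.358, 0.207]
ee_rot: [-3.141, -0.001, 1.639]
force: [1.0, 0.7, 0.7]
opening: 0.0334
grip_force: 0.0
```

>>> {"name": "step_arm", "arguments": {
  "offset": [
    [2.6,2.0,0],
    [2.6,2.0,0],
    [2.6,2.0,0],
    [2.6,2.0,0],
    [2.6,2.0,0],
    [2.6,1.5,0],
    [0,0,1],
    [0,0,2],
    [0,0,2],
    [0,0,0]
  ],
  "turn": [0,0,0,0,0,0,0,0,0,0],
  "hand": [-0.2,-0.2,-0.2,-0.2,-0.2,-0.2,-0.2,-0.2,-0.2,-0.2]
}}

```text
clock: 2.6
eef_pos: [0.4068, -0.1941, 0.1543]
ee_rot: [-3.137, -0.004, 1.641]
force: [-0.3, 0.5, -0.8]
opening: 0.0343
grip_force: 0.0
```

>>> {"name": "step_arm", "arguments": {
  "offset": [
    [0.6,-0.2,0],
    [0,0,2],
    [0,0,2],
    [0,0,2],
    [0,0,2],
    [0,0,1],
    [0,0,1],
    [0,0,0.9],
    [0,0,0],
    [0,0,0]
  ],
  "turn": [0,0,0,0,0,0,0,0,0,0],
  "hand": [-0.35,-0.35,-0.35,-0.35,-0.35,-0.35,-0.35,-0.35,-0.35,-0.35]
}}

```text
clock: 3.43
eef_pos: [0.4069, -0.1904, 0.0487]
ee_rot: [3.142, -0.0, 1.64]
force: [-0.2, -0.4, 0.2]
opening: 0.0275
grip_force: 0.0
```

Run:
```python
from h import *
im,d=grab('side')
cv2.imwrite('pics/s1.png',cv2.resize(im[200:320,280:440],None,fx=5,fy=5,interpolation=cv2.INTER_CUBIC))
```

```text
(no output)
```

View pics/s1.png

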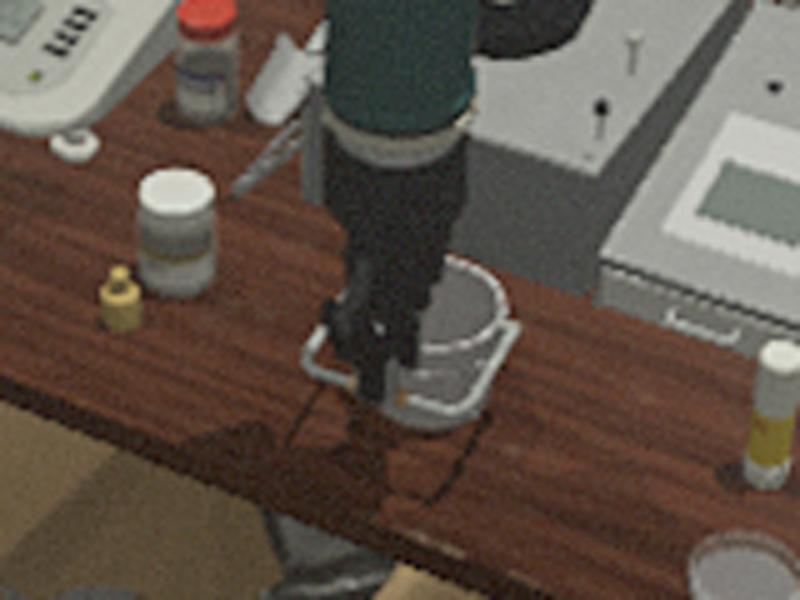

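The side view shows the fingers straddling the bar, with orange sleeve visible on both sides at about crop (352,382) and (402,398), and the pail undisturbed. I'll close on it.

>>> {"name": "step_arm", "arguments": {
  "offset": [
    [0.3,0,0.3],
    [0,0,0],
    [0,0,0],
    [0,0,0],
    [0,0,0],
    [0,0,0],
    [0,0,0]
  ],
  "turn": [0,0,0,0,0,0,0],
  "hand": [-0.4,-1,-1,-1,-1,-1,-1],
  "newtons": 40
}}

```text
clock: 4.07
eef_pos: [0.4066, -0.1874, 0.0454]
ee_rot: [3.141, -0.0, 1.64]
force: [-0.3, 0.0, 1.0]
opening: -0.0002
grip_force: 0.0
```

The fingers closed empty, so I'll look at both views.

Run:
```python
from h import *
im,d=grab('side'); im2,d2=grab('top')
a=cv2.resize(im[220:310,330:410],(400,450),interpolation=cv2.INTER_CUBIC)
b=cv2.resize(im2[220:310,340:420],(400,450),interpolation=cv2.INTER_CUBIC)
cv2.imwrite('pics/s2.png',np.hstack([a,b]))
```

```text
(no output)
```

View pics/s2.png

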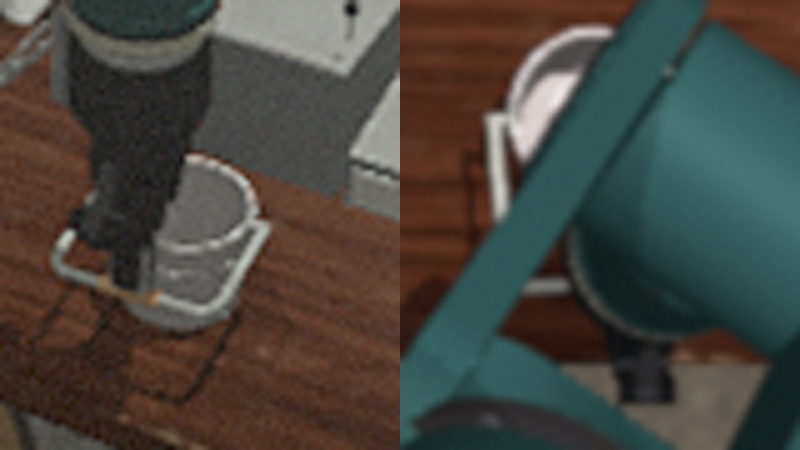

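The side crop shows the closed fingers behind and above the sleeve, at about side pixel (355.6,278), and not around it. I'll triangulate the sleeve from the side view.

Run:
```python
from h import *
f=np.load('/tmp/side.npz');im,d=f['im'],f['d']
P,uv,ok=cloud('side',d)
h=cv2.cvtColor(im,cv2.COLOR_BGR2HSV).reshape(-1,3)
m=ok&(uv[:,0]>330)&(uv[:,0]<380)&(uv[:,1]>262)&(uv[:,1]<295)&(h[:,0]>8)&(h[:,0]<25)&(h[:,1]>90)&(h[:,2]>120)
print(m.sum(),uv[m].mean(0),uv[m].min(0),uv[m].max(0),P[m].mean(0),onplane('side',uv[m].mean(0),.066),onplane('side',uv[m].mean(0),.05))
# finger points
k=ok&(h[:,2]<60)&(uv[:,0]>340)&(uv[:,0]<380)&(uv[:,1]>230)&(uv[:,1]<290)&(P[:,2]>.03)&(P[:,0]<.46)
q=P[k]; 
for z in np.arange(.04,.13,.01):
    s=q[(q[:,2]>z)&(q[:,2]<z+.01)]
    if len(s): print(round(z,2),len(s),s.min(0),s.max(0))
s=get_state();print(s['eef_pos'],s['force'],s['opening'])
```

```text
8 [354.125 277.25 ] [350 275] [361 280] [ 0.40122284 -0.18291608  0.06537332] [[ 0.40061446 -0.18326982  0.066     ]] [[ 0.41632398 -0.17536071  0.05      ]]
0.07 6 [ 0.39012933 -0.19388252  0.07119887] [ 0.40031504 -0.18489478  0.07946496]
0.08 18 [ 0.38734275 -0.19792703  0.08094876] [ 0.41047519 -0.17951051  0.08926459]
0.09 17 [ 0.38652574 -0.19765053  0.09018314] [ 0.4059895  -0.18064109  0.0993326 ]
0.1 7 [ 0.39502435 -0.19863839  0.101612  ] [ 0.41459178 -0.19376545  0.10660084]
0.11 28 [ 0.37199264 -0.20268014  0.11213452] [ 0.43054103 -0.17685363  0.11986142]
0.12 29 [ 0.36281083 -0.20219319  0.12062065] [ 0.44786199 -0.18043438  0.12996274]
[ 0.40655789 -0.18735794  0.04532333] [ 0.63441888 -0.06081527 -0.56589077] 2.3164004730882932e-05
```

```bash
cat >> h.py <<'E'
def proj(name,X):
    c=get_calibration(name);K=np.array(c['intrinsics']);x=np.atleast_2d(X)@np.array(c['R']).T+np.array(c['t'])
    s=x[:,:2]/x[:,2:]; s=s*(1+c['k1']*(s**2).sum(1,keepdims=True)); return s@K[:2,:2].T+K[:2,2]
E
python3 - <<'E'
from h import *
a=cv2.imread('pics/side0.png'); f=np.load('/tmp/side.npz');b=f['im'].copy()
t0=np.array([.1598,-.5778,.2067]); y=np.array([np.sin(.27),-np.cos(.27),0])
u=np.array([0,0,1.])
A=proj('side',[t0,t0+.0425*y+.013*u,t0-.0425*y+.013*u,t0+.057*y+.013*u])
t1=np.array([.4066,-.1874,.0453]);x=np.array([1,.07,0])
B=proj('side',[t1,t1+.019*u,t1-.0145*x,t1+.0145*x])
print(A,B)
def crop(im,p,u0,v0,w,h,s):
    o=cv2.resize(im[v0:v0+h,u0:u0+w],None,fx=s,fy=s,interpolation=cv2.INTER_NEAREST)
    for q,c in zip(p,[(0,0,255),(0,255,0),(255,0,0),(255,255,0)]):
        cv2.circle(o,tuple(int((v+.5)*s) for v in (q-[u0,v0])),3,c,-1)
    return o
cv2.imwrite('pics/s3.png',np.hstack([crop(a,A,430,280,100,95,4),crop(b,B,335,245,40,38*1,10)]))
E
```

```text
[[473.38450506 361.52447983]
 [496.5361594  361.66174291]
 [452.59658209 352.98793166]
 [504.21074768 363.18332381]] [[356.28295832 282.00493196]
 [356.44975038 276.93590302]
 [354.16720179 285.2389339 ]
 [358.37117624 278.81356424]]
```

View pics/s3.png

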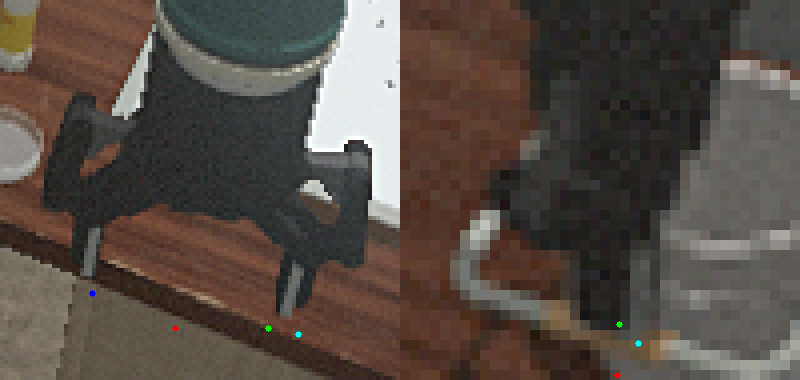

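In the start view the drawn fingertips sit about 4 px above the predicted TCP points. Now they sit about 6 px above, at crop (605,325) against the red dot at (617,375). The real finger ends are therefore about 20 mm behind the reported TCP, and the fingers closed just above the sleeve. I'll reopen and go about 22 mm lower.

>>> {"name": "step_arm", "arguments": {
  "offset": [
    [0,0,-0.6],
    [0,-0.2,0],
    [0,0,0],
    [0,0,0],
    [0,0,0],
    [0,0,1],
    [0,0,1],
    [0,0,0.7],
    [0,0,0],
    [0,0,0]
  ],
  "turn": [0,0,0,0,0,0,0,0,0,0],
  "hand": [-1,-0.35,-0.35,-0.35,-0.35,-0.35,-0.35,-0.35,-0.35,-0.35]
}}

```text
clock: 5.0
eef_pos: [0.4041, -0.1872, 0.024]
ee_rot: [-3.141, -0.001, 1.64]
force: [0.3, 0.3, 0.1]
opening: 0.0279
grip_force: 0.0
```

>>> {"name": "step_arm", "arguments": {
  "offset": [
    [0,0,0],
    [0,0,0],
    [0,0,0],
    [0,0,0],
    [0,0,0],
    [0,0,0]
  ],
  "turn": [0,0,0,0,0,0],
  "hand": [-1,-1,-1,-1,-1,-1],
  "newtons": 40
}}

```text
clock: 5.5
eef_pos: [0.4048, -0.1876, 0.0245]
ee_rot: [3.141, 0.0, 1.64]
force: [1.4, 0.1, -0.0]
opening: 0.0087
grip_force: 38.9
```

>>> {"name": "step_arm", "arguments": {
  "offset": [
    [0,0.05,-0.6],
    [0,0.05,-0.6],
    [0,0.13,-0.6],
    [0,0.13,-0.55],
    [0,0.2,-0.55],
    [0,0.22,-0.55],
    [0,0.3,-0.52],
    [0,0.3,-0.5],
    [0,0,0]
  ],
  "turn": [0,0,0,0,0,0,0,0,0],
  "hand": [-1,-1,-1,-1,-1,-1,-1,-1,-1]
}}

```text
clock: 6.25
eef_pos: [0.4197, -0.1869, 0.0701]
ee_rot: [3.14, 0.001, 1.64]
force: [0.8, 0.0, -0.3]
opening: 0.0082
grip_force: 39.0
```

Run:
```python
from h import *
im,d=grab('side'); 
P,uv,ok=cloud('side',d)
m=ok&(uv[:,0]>340)&(uv[:,0]<400)&(uv[:,1]>240)&(uv[:,1]<300)
s=get_state();print(s['eef_pos'],s['force'],s['opening'],s['grip_force'])
cv2.imwrite('pics/s4.png',cv2.resize(im[215:305,320:420],None,fx=6,fy=6,interpolation=cv2.INTER_CUBIC))
```

```text
[ 0.41905855 -0.18669516  0.06954011] [ 0.36815585  0.29870119 -2.27835838] 0.008165954149463762 38.96905481815338
```

View pics/s4.png

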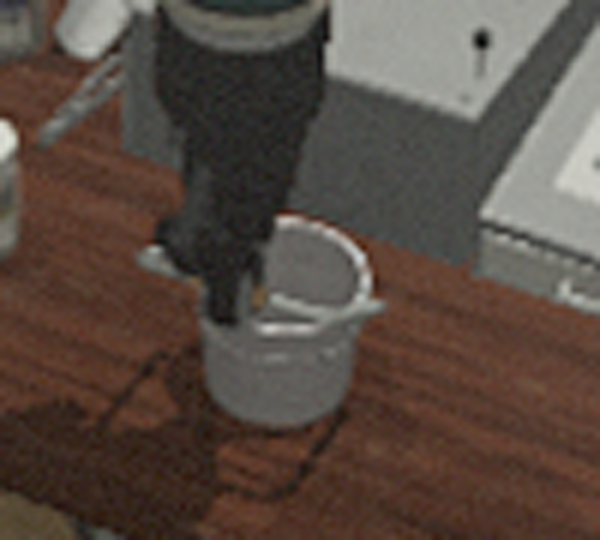

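The crop shows the bail lifted to about 35°, held at the sleeve near crop (235,290), with the pail still standing. I'll continue the arc.

>>> {"name": "step_arm", "arguments": {
  "offset": [
    [0,0.36,-0.46],
    [0,0.38,-0.45],
    [0,0.42,-0.4],
    [0,0.44,-0.4],
    [0,0.48,-0.34],
    [0,0.5,-0.32],
    [0,0.5,-0.26],
    [0,0.55,-0.25],
    [0,0.56,-0.2],
    [0,0.57,-0.15]
  ],
  "turn": [0,0,0,0,0,0,0,0,0,0],
  "hand": [-1,-1,-1,-1,-1,-1,-1,-1,-1,-1]
}}

```text
clock: 7.13
eef_pos: [0.466, -0.183, 0.102]
ee_rot: [-3.141, -0.0, 1.64]
force: [-2.9, 1.4, 9.1]
opening: 0.0083
grip_force: 40.0
```

>>> {"name": "step_arm", "arguments": {
  "offset": [
    [0,0.58,-0.12],
    [0,0.58,-0.05],
    [0,0,0],
    [0,0,0],
    [0,0,0]
  ],
  "turn": [0,0,0,0,0],
  "hand": [-1,-1,-1,-1,-1]
}}

```text
clock: 7.55
eef_pos: [0.4788, -0.1824, 0.1043]
ee_rot: [3.14, 0.0, 1.64]
force: [-0.8, 3.4, 10.7]
opening: 0.0084
grip_force: 40.2
```

Run:
```python
from h import *
im,d=grab('side'); 
s=get_state();print(s['eef_pos'],s['force'],s['opening'],s['grip_force'])
cv2.imwrite('pics/s5.png',cv2.resize(im[205:305,310:430],None,fx=5,fy=5,interpolation=cv2.INTER_CUBIC))
```

```text
[ 0.47876196 -0.18242807  0.1042747 ] [-0.70097082  2.3766637  10.8336629 ] 0.0080004066409216 40.157597064971924
```

View pics/s5.png

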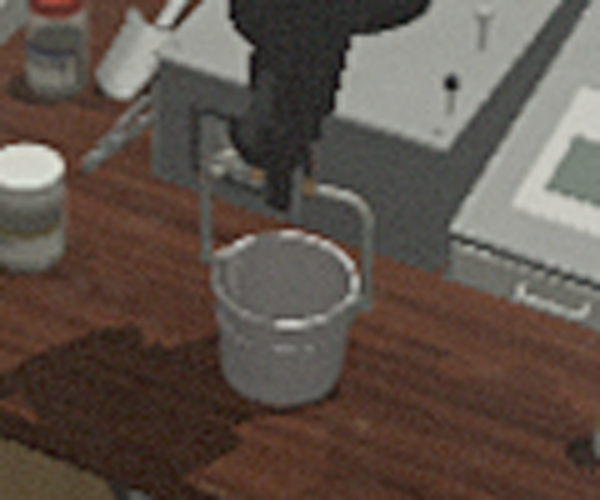

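The bail is upright with the sleeve at crop (285,180), and the pail stands level. I'll lift it, straighten the yaw, and carry it around to the -x side of the stand so the bail legs clear the prongs.

>>> {"name": "step_arm", "arguments": {
  "offset": [
    [0,0.1,-0.5],
    [0,0.1,-1],
    [0,0,-1.5],
    [0,0,-2],
    [0,0,-2],
    [0,0,-2],
    [0,0,-2],
    [0,0,-1.5],
    [0,0,-1],
    [0,0,-0.3]
  ],
  "turn": [0,0,0,0,0,0,0.02,0.02,0.02,0.01],
  "hand": [-1,-1,-1,-1,-1,-1,-1,-1,-1,-1],
  "newtons": 60
}}

```text
clock: 8.43
eef_pos: [0.4803, -0.1828, 0.243]
ee_rot: [3.139, 0.001, 1.569]
force: [0.3, -1.1, -2.8]
opening: 0.0078
grip_force: 58.5
```

>>> {"name": "step_arm", "arguments": {
  "offset": [
    [0.4,-0.1,0],
    [0.8,-0.2,0],
    [1.2,-0.4,0],
    [1.6,-0.5,0],
    [1.8,-0.6,0],
    [1.8,-0.6,0],
    [1.8,-0.6,0],
    [1.8,-0.6,0],
    [1.8,-0.6,0],
    [1.8,-0.6,0]
  ],
  "turn": [0,0,0,0,0,0,0,0,0,0],
  "hand": [-1,-1,-1,-1,-1,-1,-1,-1,-1,-1]
}}

```text
clock: 9.27
eef_pos: [0.4294, -0.0322, 0.2399]
ee_rot: [-3.139, -0.001, 1.57]
force: [-0.3, -0.0, -2.7]
opening: 0.0078
grip_force: 58.5
```

>>> {"name": "step_arm", "arguments": {
  "offset": [
    [1.7,-0.6,0],
    [1.7,-0.6,0],
    [1.7,-0.6,0],
    [1.7,-0.5,0],
    [1.5,-0.5,0],
    [1.5,-0.5,0],
    [1.5,-0.5,0],
    [1.5,-0.5,0],
    [1.5,-0.5,0],
    [1.4,-0.4,0]
  ],
  "turn": [0,0,0,0,0,0,0,0,0,0],
  "hand": [-1,-1,-1,-1,-1,-1,-1,-1,-1,-1]
}}

```text
clock: 10.1
eef_pos: [0.3772, 0.1241, 0.24]
ee_rot: [-3.139, -0.0, 1.571]
force: [-0.0, -0.2, -3.2]
opening: 0.0079
grip_force: 58.5
```

>>> {"name": "step_arm", "arguments": {
  "offset": [
    [1.4,-0.5,0],
    [1.4,-0.5,0],
    [1.4,-0.3,0],
    [1.3,0,0],
    [1.2,0,0],
    [1.1,0,0],
    [0.8,0,0],
    [0.6,0,0],
    [0.3,0,0],
    [0,0,0]
  ],
  "turn": [0,0,0,0,0,0,0,0,0,0],
  "hand": [-1,-1,-1,-1,-1,-1,-1,-1,-1,-1]
}}

```text
clock: 10.93
eef_pos: [0.3663, 0.2182, 0.2407]
ee_rot: [-3.141, 0.0, 1.571]
force: [0.1, 0.4, -2.8]
opening: 0.0078
grip_force: 58.6
```

>>> {"name": "step_arm", "arguments": {
  "offset": [
    [0.5,0,0],
    [0.5,0.3,0],
    [0,0.6,0],
    [0,0.8,0],
    [0,0.8,0],
    [0,0.8,0],
    [0,0.7,0],
    [0,0.5,0],
    [0,0.3,0],
    [0,0,0]
  ],
  "turn": [0,0,0,0,0,0,0,0,0,0],
  "hand": [-1,-1,-1,-1,-1,-1,-1,-1,-1,-1]
}}

```text
clock: 11.77
eef_pos: [0.4156, 0.2277, 0.241]
ee_rot: [3.141, -0.0, 1.569]
force: [0.5, 0.5, -2.4]
opening: 0.0073
grip_force: 58.5
```

Run:
```python
from h import *
a,d=grab('side'); b,e=grab('top')
s=get_state();print(s['eef_pos'],s['force'])
p=proj('side',[[.414,.228,.28]])[0].astype(int);q=proj('top',[[.414,.228,.25]])[0].astype(int);print(p,q)
def c(im,p):
    u,v=max(p[0]-50,0),max(p[1]-60,0);return cv2.resize(im[v:v+140,u:u+100],(400,560),interpolation=cv2.INTER_CUBIC)
cv2.imwrite('pics/s6.png',np.hstack([c(a,p),c(b,q)]))
```

```text
[0.4145639  0.22764971 0.24090212] [-1.22123192 -0.86195743 -3.27907594]
[229 170] [186 259]
```

View pics/s6.png

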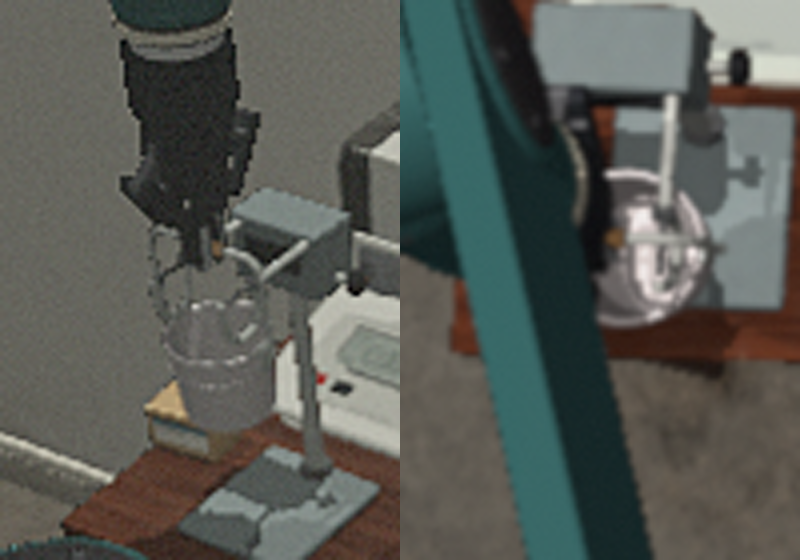

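The side crop shows the pail hanging level and clear, with the sleeve at crop (215,248) held just above the hooks. The top crop shows the bar at crop row 240, between the shank end (row ~215) and the tip. I'll lower it gently.

>>> {"name": "step_arm", "arguments": {
  "offset": [
    [0,0,0.5],
    [0,0,0.5],
    [0,0,0.5],
    [0,0,0.4],
    [0,0,0.3],
    [0,0,0.2],
    [0,0,0.2],
    [0,0,0.2],
    [0,0,0],
    [0,0,0]
  ],
  "turn": [0,0,0,0,0,0,0,0,0,0],
  "hand": [-1,-1,-1,-1,-1,-1,-1,-1,-1,-1]
}}

```text
clock: 12.7
eef_pos: [0.4149, 0.2278, 0.2132]
ee_rot: [3.142, -0.0, 1.57]
force: [-0.1, -0.6, -1.6]
opening: 0.0077
grip_force: 58.6
```

>>> {"name": "step_arm", "arguments": {
  "offset": [
    [0,0,0.2],
    [0,0,0.2],
    [0,0,0],
    [0,0,0]
  ],
  "turn": [0,0,0,0],
  "hand": [-1,-1,-1,-1]
}}

```text
clock: 13.03
eef_pos: [0.4151, 0.2279, 0.2094]
ee_rot: [3.141, -0.0, 1.57]
force: [-1.4, -0.9, 3.2]
opening: 0.0075
grip_force: 59.2
```

>>> {"name": "step_arm", "arguments": {
  "offset": [
    [0,0,0.2],
    [0,0,0.2],
    [0,0,0],
    [0,0,0]
  ],
  "turn": [0,0,0,0],
  "hand": [-1,-1,-1,-1]
}}

```text
clock: 13.37
eef_pos: [0.4156, 0.2279, 0.2058]
ee_rot: [3.14, -0.001, 1.57]
force: [-2.4, -0.6, 8.2]
opening: 0.0077
grip_force: 59.7
```

>>> {"name": "step_arm", "arguments": {
  "offset": [
    [0,0,0.2],
    [0,0,0.2],
    [0,0,0],
    [0,0,0]
  ],
  "turn": [0,0,0,0],
  "hand": [-1,-1,-1,-1]
}}

```text
clock: 13.7
eef_pos: [0.4155, 0.2284, 0.2022]
ee_rot: [3.14, -0.001, 1.57]
force: [-4.0, 0.5, 11.1]
opening: 0.0077
grip_force: 60.2
```

>>> {"name": "step_arm", "arguments": {
  "offset": [
    [0,-0.2,0.1],
    [0,0,0.1],
    [0,0,0],
    [0,0,0]
  ],
  "turn": [0,0,0,0],
  "hand": [-1,-1,-1,-1]
}}

```text
clock: 14.03
eef_pos: [0.4133, 0.2285, 0.2001]
ee_rot: [3.14, -0.002, 1.57]
force: [-2.9, 1.1, 9.1]
opening: 0.0075
grip_force: 59.9
```

>>> {"name": "step_arm", "arguments": {
  "offset": [
    [0,-0.1,0.1],
    [0,0,0.1],
    [0,0,0],
    [0,0,0]
  ],
  "turn": [0,0,0,0],
  "hand": [-1,-1,-1,-1]
}}

```text
clock: 14.37
eef_pos: [0.4122, 0.2284, 0.198]
ee_rot: [3.14, -0.001, 1.57]
force: [-3.7, 0.8, 8.3]
opening: 0.0077
grip_force: 59.9
```

>>> {"name": "step_arm", "arguments": {
  "offset": [
    [0,0,0.2],
    [0,0,0.2],
    [0,0,0],
    [0,0,0]
  ],
  "turn": [0,0,0,0],
  "hand": [-1,-1,-1,-1]
}}

```text
clock: 14.7
eef_pos: [0.4109, 0.2282, 0.1934]
ee_rot: [-3.14, -0.001, 1.57]
force: [-6.1, 1.2, 7.7]
opening: 0.0075
grip_force: 59.8
```

>>> {"name": "step_arm", "arguments": {
  "offset": [
    [0,0,0.2],
    [0,0,0.2],
    [0,0,0],
    [0,0,0]
  ],
  "turn": [0,0,0,0],
  "hand": [-1,-1,-1,-1]
}}

```text
clock: 15.03
eef_pos: [0.4101, 0.228, 0.189]
ee_rot: [-3.139, -0.001, 1.57]
force: [-6.0, 0.9, 7.1]
opening: 0.0077
grip_force: 59.6
```

>>> {"name": "step_arm", "arguments": {
  "offset": [
    [0,0,0.2],
    [0,0,0.1],
    [0,0,0],
    [0,0,0]
  ],
  "turn": [0,0,0,0],
  "hand": [-1,-1,-1,-1]
}}

```text
clock: 15.37
eef_pos: [0.4084, 0.2272, 0.1845]
ee_rot: [-3.135, 0.001, 1.57]
force: [-0.9, -0.3, -4.9]
opening: 0.0076
grip_force: 58.8
```

>>> {"name": "step_arm", "arguments": {
  "offset": [
    [0,0,0.1],
    [0,0,0.1],
    [0,0,0],
    [0,0,0]
  ],
  "turn": [0,0,0,0],
  "hand": [-1,-1,-1,-1]
}}

```text
clock: 15.7
eef_pos: [0.4122, 0.2278, 0.1839]
ee_rot: [3.141, -0.0, 1.57]
force: [0.6, -0.4, -3.6]
opening: 0.0078
grip_force: 58.9
```

The keepers have let the bar by: the force dropped back to the pail's weight alone. I'll lower it onto the seat by touch.

>>> {"name": "step_arm", "arguments": {
  "offset": [
    [0,0,0.1],
    [0,0,0.1],
    [0,0,0.1],
    [0,0,0],
    [0,0,0]
  ],
  "turn": [0,0,0,0,0],
  "hand": [-1,-1,-1,-1,-1]
}}

```text
clock: 16.12
eef_pos: [0.4117, 0.2277, 0.181]
ee_rot: [-3.141, -0.0, 1.57]
force: [0.0, -0.1, -2.4]
opening: 0.0078
grip_force: 58.9
```

>>> {"name": "step_arm", "arguments": {
  "offset": [
    [0,0,0.1],
    [0,0,0.1],
    [0,0,0],
    [0,0,0]
  ],
  "turn": [0,0,0,0],
  "hand": [-1,-1,-1,-1]
}}

```text
clock: 16.45
eef_pos: [0.4118, 0.2278, 0.179]
ee_rot: [3.141, -0.0, 1.57]
force: [0.5, -0.2, -3.1]
opening: 0.0077
grip_force: 58.9
```

>>> {"name": "step_arm", "arguments": {
  "offset": [
    [0,0,0.1],
    [0,0,0.1],
    [0,0,0],
    [0,0,0]
  ],
  "turn": [0,0,0,0],
  "hand": [-1,-1,-1,-1]
}}

```text
clock: 16.78
eef_pos: [0.4123, 0.2279, 0.1781]
ee_rot: [3.14, -0.0, 1.57]
force: [-2.7, -1.3, 7.7]
opening: 0.0081
grip_force: 60.0
```

>>> {"name": "step_arm", "arguments": {
  "offset": [
    [0,0,0.1],
    [0,0,0],
    [0,0,0]
  ],
  "turn": [0,0,0],
  "hand": [-1,-1,-1]
}}

```text
clock: 17.03
eef_pos: [0.4124, 0.228, 0.1779]
ee_rot: [3.14, -0.001, 1.57]
force: [-4.9, -2.4, 14.7]
opening: 0.0081
grip_force: 60.8
```

Contact with the seat: about 18 N on the stand, bar at TCP z 0.178. I'll ease off, then open slowly.

>>> {"name": "step_arm", "arguments": {
  "offset": [
    [0,0,-0.1],
    [0,0,-0.08],
    [0,0,0],
    [0,0,0]
  ],
  "turn": [0,0,0,0],
  "hand": [-1,-1,-1,-1]
}}

```text
clock: 17.37
eef_pos: [0.4123, 0.2279, 0.1782]
ee_rot: [3.14, -0.0, 1.57]
force: [-0.4, -0.6, 4.3]
opening: 0.0078
grip_force: 59.7
```

>>> {"name": "step_arm", "arguments": {
  "offset": [
    [0,0,0],
    [0,0,0],
    [0,0,0],
    [0,0,0],
    [0,0,0],
    [0,0,0],
    [0,0,0],
    [0,0,0],
    [0,0,0],
    [0,0,0]
  ],
  "turn": [0,0,0,0,0,0,0,0,0,0],
  "hand": [-0.75,-0.7,-0.65,-0.6,-0.55,-0.5,-0.45,-0.4,-0.35,-0.3]
}}

```text
clock: 18.2
eef_pos: [0.4118, 0.2278, 0.1778]
ee_rot: [3.142, -0.0, 1.57]
force: [-0.3, -0.6, 0.0]
opening: 0.0297
grip_force: 0.0
```

>>> {"name": "step_arm", "arguments": {
  "offset": [
    [0,0,-0.3],
    [0,0,-0.5],
    [0,0,-0.8],
    [0,0,-0.8],
    [0,0,-0.8],
    [0,0,-0.8],
    [0,0,-0.8],
    [0,0,-1],
    [0,0,-1],
    [0,0,-1]
  ],
  "turn": [0,0,0,0,0,0,0,0,0,0],
  "hand": [-0.3,-0.3,-0.3,-0.3,-0.3,-0.3,-0.3,-0.3,-0.3,-0.3]
}}

```text
clock: 19.03
eef_pos: [0.4118, 0.2278, 0.257]
ee_rot: [3.141, -0.0, 1.57]
force: [-0.0, -0.5, -1.1]
opening: 0.0298
grip_force: 0.0
```

>>> {"name": "step_arm", "arguments": {
  "offset": [
    [0,0,-1.5],
    [0,0,-1.5],
    [0,0,-1.5],
    [0,0,-1],
    [0,0,0],
    [0,0,0],
    [0,0,0],
    [0,0,0],
    [0,0,0],
    [0,0,0]
  ],
  "turn": [0,0,0,0,0,0,0,0,0,0],
  "hand": [-0.3,-0.3,-0.3,-0.3,-0.3,-0.3,-0.3,-0.3,-0.3,-0.3]
}}

```text
clock: 19.87
eef_pos: [0.4114, 0.2276, 0.3102]
ee_rot: [-3.14, 0.0, 1.57]
force: [0.0, -0.1, 0.1]
opening: 0.0298
grip_force: 0.0
```

>>> {"name": "step_arm", "arguments": {
  "offset": [
    [0,0,0],
    [0,0,0],
    [0,0,0],
    [0,0,0],
    [0,0,0],
    [0,0,0],
    [0,0,0],
    [0,0,0],
    [0,0,0],
    [0,0,0]
  ],
  "turn": [0,0,0,0,0,0,0,0,0,0],
  "hand": [-0.3,-0.3,-0.3,-0.3,-0.3,-0.3,-0.3,-0.3,-0.3,-0.3]
}}

```text
clock: 20.7
eef_pos: [0.4118, 0.2278, 0.3109]
ee_rot: [3.142, -0.0, 1.57]
force: [-0.2, 1.2, -0.7]
opening: 0.0294
grip_force: 0.0
```

Run:
```python
from h import *
a,d=grab('side')
s=get_state();print(s['clock'],s['eef_pos'],s['force'])
P,uv,ok=cloud('side',d)
h=cv2.cvtColor(a,cv2.COLOR_BGR2HSV).reshape(-1,3)
m=ok&(abs(P[:,0]-.41)<.03)&(abs(P[:,1]-.228)<.03)&(P[:,2]>.19)&(P[:,2]<.26)&(h[:,0]>5)&(h[:,0]<25)&(h[:,1]>110)&(h[:,2]>110)
print('sleeve',m.sum(),P[m].mean(0) if m.any() else None)
q=P[ok&(np.hypot(P[:,0]-.414,P[:,1]-.228)<.06)&(P[:,2]>.06)&(P[:,2]<.16)]
print('pail',len(q),q.min(0),q.max(0))
# speed: compare second frame after 0.05s+
import time
b,e=grab('side');r=np.abs(a.astype(int)-b)[120:240,180:280].mean();print('diff',r,'bg',np.abs(a.astype(int)-b)[20:100,20:120].mean())
```

```text
20.75 [0.41177002 0.22775512 0.31084625] [0.26446896 0.19763652 0.72297853]
sleeve 4 [0.40685811 0.23387546 0.21714755]
pail 747 [0.36351988 0.17716294 0.06943043] [0.44913844 0.28516868 0.1587612 ]
diff 3.006388888888889 bg 4.9199166666666665
```

>>> {"name": "step_arm", "arguments": {
  "offset": [
    [0,0,0],
    [0,0,0],
    [0,0,0],
    [0,0,0],
    [0,0,0],
    [0,0,0],
    [0,0,0],
    [0,0,0],
    [0,0,0],
    [0,0,0]
  ],
  "turn": [0,0,0,0,0,0,0,0,0,0],
  "hand": [-0.3,-0.3,-0.3,-0.3,-0.3,-0.3,-0.3,-0.3,-0.3,-0.3]
}}

```text
clock: 21.63
eef_pos: [0.4118, 0.2278, 0.3108]
ee_rot: [-3.142, -0.0, 1.57]
force: [-0.3, -0.4, -0.2]
opening: 0.0296
grip_force: 0.0
```

>>> {"name": "step_arm", "arguments": {
  "offset": [
    [0,0,0],
    [0,0,0],
    [0,0,0],
    [0,0,0],
    [0,0,0],
    [0,0,0],
    [0,0,0],
    [0,0,0],
    [0,0,0],
    [0,0,0]
  ],
  "turn": [0,0,0,0,0,0,0,0,0,0],
  "hand": [-0.3,-0.3,-0.3,-0.3,-0.3,-0.3,-0.3,-0.3,-0.3,-0.3]
}}

```text
clock: 22.47
eef_pos: [0.4118, 0.2278, 0.3109]
ee_rot: [3.142, -0.0, 1.57]
force: [1.1, -0.6, -0.3]
opening: 0.0297
grip_force: 0.0
```

```bash
python3 -c "
from rig import ticket
print(ticket.sign_off())"
```

```text
the job is handed in; nothing more can be done
None
```

The pail hangs in the twin hook, seated by touch at about 217 mm, and the job is handed in at about 22 s with the arm clear; the keepers' closing was inferred from the force drop, not seen, and no verdict came back.

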